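Index the swivel vise to its next hole

ROBOT

A 6-joint arm with a two-finger parallel gripper is mounted at the origin on the work surface. World frame = base frame: x ahead of the robot, y to its left, z up, the work surface at z = 0. Lengths are in m, angles in rad, forces in N, time in s.
With the tool pointing down it reaches from about 0.35 to 0.775 m from the base axis. Payload 5.5 kg.
Tool frame: the origin (TCP) lies between the finger pads; the fingertips stand 19 mm ahead of it and the grasp point (between the pads) is the TCP; z points along the fingers, y is the direction in which the jaws open and shut (so a half turn about z gives the same grasp; the last joint's range is limited). The gripper opens to 85 mm and grips with 20 to 120 N. Pads are 22 mm wide; open, the fingers measure 114 mm over their backs; the gripper's body (76 mm by 85 mm) begins 54 mm behind the grasp point. The pads swing forward as they close: fully open they stand 13 mm farther back than shut.
Start: joints at [0.973, 0.313, 0.046, 1.304, 0, 1.431], TCP at [0.254, 0.516, 0.25] pointing down, gripper open.
Joint ranges: [-2.76, 2.76], [-0.86, 1.69], [-1.03, 1.26], [-2.2, 2.34], [-1.47, 1.5], [-3.14, 3.14]. Speed limits (rad/s): [2.57, 2.57, 3.14, 3.14, 3.14, 3.14].

INTERFACE

Orientations are given as a unit quaternion [w, x, y, z].
In Python, from workcell import get_state, cams, workorder gives the robot as it stands.
- The arm moves only by the tool play_rows, never from a script. Its argument "series" is text: rows parted by semicolons, each of 7 numbers parted by spaces: the opening in per cent of the stroke, from 0 (shut) to 100 (fully open), then the shift along the tool's x, y, z in cm, then the turn, a rotation vector about the tool's x, y, z in degrees. A call has 1 to 12 rows; each row shifts and turns the commanded pose from where the row before left it, along the tool's axes as they then stand; what a row does not reach is not made up. A row lasts 1/8 s, in which the tool goes at most 62.5 mm and 10.7 degrees, less where a joint would pass 70% of its speed; a pose out of reach is approached as far as the arm can. A call with a gripper value outside its range is refused whole. The fingers move at their own pace and stop on an object; "newtons" is the grip in N (left out, the last holds). Time passes only in rows, so rows that do not move let the fingers close. It gives the time, the measured TCP pose, the force and the opening at its end, in the units of the state.
- get_state(): the state, without advancing time (a new reading comes with each control period).
- cams.read_camera(name): name is "scene" or "top" or "wrist"; returns the picture (384x512x3 uint8, red, green, blue); there is no depth.
- cams.get_calibration(name): a dict with "fx", "fy", "cx", "cy" (pixels), "rvec" (rotation vector, rad) and "tvec" (3), from world to camera coordinates, as OpenCV has them. Camera axes: x right, y down, z forward; pixel columns grow to the right and rows downward; lengths in m; the calibration is good to about 2 mm. A picture is of the moment at which its call begins: read the wrist's pose just before it. get_calibration takes no time and is no camera call; for the wrist camera it gives the pose at the moment of the call.
- workorder.hand_in(): hands the job in, once; it reports no verdict.
The state is a dict: "clock": time; "joint_pos": joint angles; "qvel": joint speeds; "tau": joint torques, N m; "tcp_pos": TCP position; "orientation": TCP orientation; "wrist_force": force on the tool from outside, world axes, zero at the start; "ft_torque": the same for the moment, N m; "finger_gap": finger opening in m.
Only numpy, scipy, OpenCV 4.12 (cv2) and the standard library are available. Lean on these libraries where they do the work, as an engineer would, in place of code of your own. Each camera call takes 0.05 s, during which the arm holds its last target.

TASK

The vise stands on an indexing swivel base, with a lock cylinder in its jaws to be worked on from the next side. With the fingertips, press the red index plunger down so that its pin leaves the hole, turn the vise clockwise (seen from above) to the next hole of the index plate, and let the plunger spring right up again so that the vise is locked there. Grip nothing and force nothing, leave the other things on the bench where they are, and take the hand away.

Things in the scene. Friction and masses are not known exactly. Their poses are not given: they have to be found in the camera images.
- index_base: the fixed swivel base, bolted to the bench: blue round foot 210 mm across and, on a narrower neck, a bare metal index plate 227 mm across, its underside 44 mm and its top 52 mm above the bench, with 12 through holes 11 mm wide, 30 degrees apart on a circle of 96 mm radius about the turning axis, one of them on its own -x side. Its origin lies on the bench on the upright turning axis; x and y level, z up
- swivel (a joint): angle of the vise and its turntable on the base, rad, growing clockwise as seen from above; 0: the index arm points along -x of index_base and the pin is in the hole there; the next hole clockwise is at 0.524 (30 degrees). It turns freely either way when the pin is out (friction about 0.12 Nm) and stays where it is left; with the pin in a hole it has 1 to 2 degrees of play either way
- vise: small dark grey bench vise (3.5 kg, jaws 76 mm wide, top of the work 168 mm above the bench) on a turntable of 74 mm radius, with a forked aluminium index arm; it all turns together. Origin on the turning axis, 66 mm above the bench; the arm points along its -x and carries the plunger 132 mm from the axis; the vise's long axis is its y (reaching 75 mm to -y, and 105 mm to +y with the screw and its handle)
- plunger_top (a point): middle of the flat top of the red mushroom cap of the index plunger, 44 mm across, 100 mm above the bench when up and 85 mm when fully pressed; it goes straight down, travels round with the vise at 132 mm from the turning axis, and its top is level
- plunger (a joint): how far the index plunger is pressed down, m: 0 up, 0.015 fully in. A spring lifts it (about 5 N to start, 12 N fully in). A brass pin on it stands up through a hole of the index plate from below, between the bars of the arm; from about 0.0095 on the pin is out of the hole and the vise can turn. Let go between holes, the pin rides on the underside of the plate (0.008 to 0.009), the vise still turns, and the pin springs up when it comes under the next hole
- padlock: bystander, loose: brass padlock standing upright, 46 x 22 x 74 mm, origin under its centre, near the swivel base
- lock_cylinder: bystander, loose: brass profile cylinder, 60 x 17 x 38 mm, origin under its centre, near the swivel base
- screwdriver: bystander, loose: screwdriver with orange handle, 190 mm, lying along its x, near the swivel base
- lube_can: bystander, loose: upright spray can, 52 mm across, 150 mm tall, origin under its centre, left part of the bench
- blank_box: bystander, loose: cardboard box, 86 x 61 x 42 mm, origin under its centre, left part of the bench
- pin_tray: bystander, loose: blue divided tray, 120 x 85 x 28 mm, origin under its centre, right part of the bench
- hammer: bystander, loose: hammer, 240 mm, lying along its x, right part of the bench

How it is judged:
By the outcome, as a careful person would: the job done as asked, in the order asked, and still so for the second after the job is handed in, with the robot touching nothing.
It also fails if it takes over 38 s, if anything falls off the work surface, if the arm or the gripper's body presses on something with over 40 N, if the wrist force passes 120 N, or if a joint passes its speed limit or range.

## Working session

There is one attempt and no reset: what is moved stays moved. The work goes in short steps, Python scripts to look and compute and a tool call to move; the robot and the scene stay as the last step left them, time stands still between calls to the robot, and variables do not carry over. Pictures are saved under pics/ and viewed, and the job is handed in when it is done.

Besides the shell and the picture viewer there is one more tool, called after "Emit:" as a command line: name --argument value ..., lists and objects as JSON in quotes. play_rows: Moves the arm, as the interface text tells. Its arguments: {"type":"object","properties":{"series":{"type":"string"},"newtons":{"type":"number"}},"required":["series"]}

```bash
mkdir -p pics; ls
python3 - <<'E'
from workcell import get_state, cams
import cv2
print(get_state())
for n in ("scene","top"):
    im=cams.read_camera(n); cv2.imwrite(f"pics/{n}0.png",cv2.cvtColor(im,cv2.COLOR_RGB2BGR)); print(n,cams.get_calibration(n))
E
```

```text
pics
{'clock': 0.0, 'joint_pos': array([9.73410318e-01, 3.13995350e-01, 4.49856539e-02, 1.30358222e+00,
       1.09891409e-05, 1.43118661e+00]), 'qvel': array([-0.00030115, -0.00051235,  0.00050629, -0.00064214,  0.00019866,
       -0.00033089]), 'tau': array([-5.23435992e-04, -4.80631578e+01,  2.98530757e+01,  1.93842757e-02,
       -3.01392147e-04,  1.56282901e-06]), 'tcp_pos': array([0.2538701 , 0.51540233, 0.24941443]), 'orientation': array([-3.28523907e-04,  2.26894724e-01,  9.73918877e-01, -8.35544735e-04]), 'wrist_force': array([-0.01999211,  0.17659944,  0.80171789]), 'ft_torque': array([0.04260657, 0.00628811, 0.0020302 ]), 'finger_gap': 0.08539949434148682}
scene {'fx': 488.2332496549526, 'fy': 488.2332496549526, 'cx': 259.4678163025834, 'cy': 188.97791055851104, 'rvec': array([ 1.97300591,  1.36218703, -0.58673729]), 'tvec': array([-0.20142056, -0.28406043,  2.03536407])}
top {'fx': 442.65022767970663, 'fy': 442.65022767970663, 'cx': 248.1595925910197, 'cy': 188.8692499898884, 'rvec': array([ 2.15804173, -2.15202613,  0.12585665]), 'tvec': array([0.01887844, 0.56057559, 1.23221447])}
```

View pics/scene0.png

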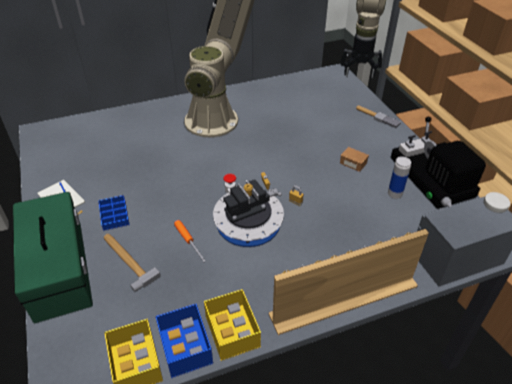

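View pics/top0.png

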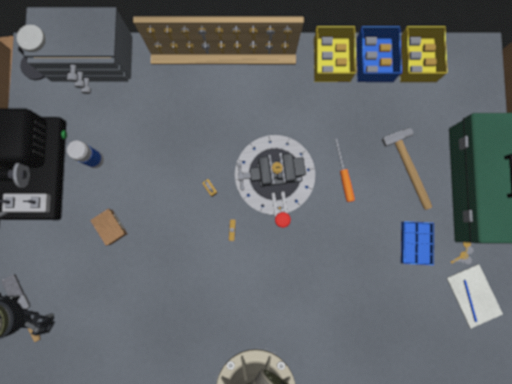

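```bash
cat > h.py <<'E'
import numpy as np, cv2
from workcell import get_state, cams
def ray(n,px,z,cal=None):
    c=cal or cams.get_calibration(n)
    R=cv2.Rodrigues(np.array(c["rvec"]))[0]; t=np.array(c["tvec"])
    d=R.T@np.array([(px[0]-c["cx"])/c["fx"],(px[1]-c["cy"])/c["fy"],1]); o=-R.T@t
    return o+d*(z-o[2])/d[2]
def red(im):
    h=cv2.cvtColor(im,cv2.COLOR_RGB2HSV)
    m=(((h[...,0]<6)|(h[...,0]>174))&(h[...,1]>150)&(h[...,2]>90)).astype(np.uint8)
    n,l,s,c=cv2.connectedComponentsWithStats(m)
    return [(s[i],c[i]) for i in range(1,n) if s[i][4]>25]
E
python3 - <<'E'
from h import *
im=cams.read_camera("top")
for s,c in red(im): print("red",s,c,ray("top",c,.098))
g=cv2.cvtColor(im,cv2.COLOR_RGB2HSV)
m=((g[...,1]<60)&(g[...,2]>120)).astype(np.uint8); m[:, :225]=0;m[:,325:]=0;m[:125]=0;m[225:]=0
n,l,s,c=cv2.connectedComponentsWithStats(m); i=1+s[1:,4].argmax()
cs,_=cv2.findContours((l==i).astype(np.uint8),cv2.RETR_EXTERNAL,cv2.CHAIN_APPROX_NONE)
k=max(cs,key=cv2.contourArea); 
h=cv2.convexHull(k); e=cv2.fitEllipse(k); print(s[i],e,ray("top",e[0],.05))
p=np.array([ray("top",q,.052)[:2] for q in k[:,0,:]])
# robust circle R=.1135
from scipy.optimize import least_squares
r=least_squares(lambda v:np.hypot(*(p-v[:2]).T)-v[2],[p[:,0].mean(),p[:,1].mean(),.1135],loss="soft_l1",f_scale=.002); print(r.x)
im2=cams.read_camera("scene")
for s,c in red(im2): print("scene red",s,c,ray("scene",c,.096))
v=cv2.resize(im[110:260,190:340],(750,750))[:600]
v=cv2.resize(im[120:245,190:356],(796,600),interpolation=cv2.INTER_CUBIC)
cv2.imwrite("pics/topz.png",cv2.cvtColor(v,cv2.COLOR_RGB2BGR))
for nm,px,z in(("padlock",(210,187),.06),("cyl",(233,230),.03)): print(nm,ray("top",px,z))
E
```

```text
red [276 213  14  14 162] [282.38271605 219.5       ] [ 0.46978859 -0.07239652  0.098     ]
[ 225  125  100  100 6369] ((277.0148010253906, 174.74459838867188), (108.03623962402344, 117.0424575805664), 35.82875442504883) [ 0.59918196 -0.0613831   0.05      ]
[ 0.60099324 -0.0625113   0.15034121]
scene red [224 174  12   9  86] [229.39534884 177.77906977] [ 0.47002694 -0.0718868   0.096     ]
padlock [0.56240532 0.12740375 0.06      ]
cyl [0.44327461 0.06315615 0.03      ]
```

View pics/topz.png

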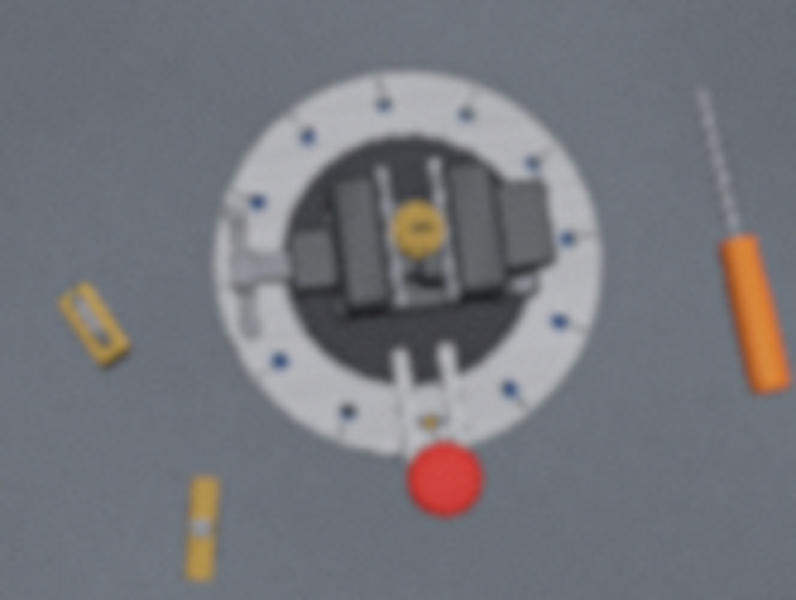

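The zoom shows the red cap at (445,480), the plate centred near (408,263) and ten visible hole marks. I'll fit the axis from those holes.

Run:
```python
from h import *
from scipy.optimize import least_squares
H=np.array([(384,104),(467,114),(533,162),(568,238),(559,321),(509,388),(348,411),(280,361),(258,202),(308,136)],float)
f=lambda q:(190+(q[0]+.5)*166/796-.5,120+(q[1]+.5)*125/600-.5)
p=np.array([ray("top",f(q),.052)[:2] for q in H])
r=least_squares(lambda v:np.hypot(*(p-v[:2]).T)-v[2],[.6,-.06,.096]); c=r.x[:2]; print(r.x,abs(r.fun).max())
a=np.degrees(np.arctan2(*(p-c).T[::-1])); print(np.round(a%30,1))
print("centre from rim",ray("top",f((408,263.5)),.052))
cap=np.array([.4699,-.0722]); d=cap-c; print("cap r,ang",np.hypot(*d),np.degrees(np.arctan2(d[1],d[0])))
from scipy.spatial.transform import Rotation as Ro
s=get_state();print(s["tcp_pos"],Ro.from_quat(s["orientation"],scalar_first=True).as_matrix().round(3),s["clock"])
```

```text
[ 0.60093266 -0.05454834  0.09562369] 0.0002982227474715854
[8.3 8.1 8.7 8.4 8.3 8.2 8.3 8.3 8.3 8.1]
centre from rim [ 0.5995558 -0.0546847  0.052    ]
cap r,ang 0.13221625623482838 -172.32776218924943
[0.25397604 0.51557461 0.24974382] [[-0.897  0.442 -0.001]
 [ 0.442  0.897 -0.001]
 [ 0.    -0.001 -1.   ]] 0.2
```

Emit:
play_rows --series "0 -3.8 -3.6 0 0 0 0;0 -3.8 -3.6 0 0 0 0;0 -3.8 -3.6 0 0 0 0;0 -3.8 -3.6 0 0 0 0;0 -3.8 -3.6 0 0 0 0;0 -3.8 -3.6 0 0 0 0;0 -3.8 -3.6 0 0 0 0;0 -3.8 -3.6 0 0 0 0;0 -3.8 -3.6 0 0 0 0;0 -3.8 -3.6 0 0 0 0;0 -3.8 -3.6 0 0 0 0;0 -3.6 -3.6 0 0 0 0" --newtons 20

```text
clock: 1.7
tcp_pos: [0.4708, -0.0741, 0.2503]
orientation: [0.0, 0.227, 0.974, 0.0]
wrist_force: [0.2, 0.9, 0.4]
finger_gap: -0.0001
```

```bash
cat > st.py <<'E'
from h import *
from scipy.spatial.transform import Rotation as Ro
import sys
def st(tx,ty,tz):
    s=get_state();R=Ro.from_quat(s["orientation"],scalar_first=True).as_matrix()
    print(s["clock"],s["tcp_pos"].round(4),s["joint_pos"].round(3),s["wrist_force"].round(2),s["finger_gap"]);print(R.round(3))
    print("tool-axis delta cm",(R.T@(np.array([tx,ty,tz])-s["tcp_pos"])*100).round(2))
if __name__=="__main__": st(*map(float,sys.argv[1:4]))
E
python3 st.py .470 -.0722 .139
```

```text
1.7 [ 0.4708 -0.0741  0.2503] [-0.325  0.123 -0.197  1.251  0.     0.133] [0.21 0.89 0.39] -5.967431334716569e-05
[[-0.897  0.442  0.   ]
 [ 0.442  0.897  0.   ]
 [-0.     0.    -1.   ]]
tool-axis delta cm [ 0.16  0.13 11.13]
```

Emit:
play_rows --series "0 0.16 0.13 4 0 0 0;0 0 0 4 0 0 0;0 0 0 3 0 0 0;0 0 0 0.7 0 0 0;0 0 0 0 0 0 0"

```text
clock: 2.33
tcp_pos: [0.4697, -0.0704, 0.1336]
orientation: [-0.0, 0.227, 0.974, 0.0]
wrist_force: [0.3, -0.4, -0.0]
finger_gap: -0.0004
```

Run:
```python
from st import *
st(.470,-.0722,.119)
for n in("scene","wrist"):
    im=cams.read_camera(n)
    if n=="scene": im=cv2.resize(im[130:260,160:320],(738,600),interpolation=cv2.INTER_CUBIC)
    cv2.imwrite(f"pics/{n}1.png",cv2.cvtColor(im,cv2.COLOR_RGB2BGR))
```

```text
2.325 [ 0.4697 -0.0704  0.1336] [-0.318  0.193 -0.411  0.967  0.     0.139] [ 0.3  -0.44 -0.01] -0.00043411021186492245
[[-0.897  0.442 -0.   ]
 [ 0.442  0.897  0.   ]
 [ 0.     0.    -1.   ]]
tool-axis delta cm [-0.11 -0.15  1.46]
```

View pics/scene1.png

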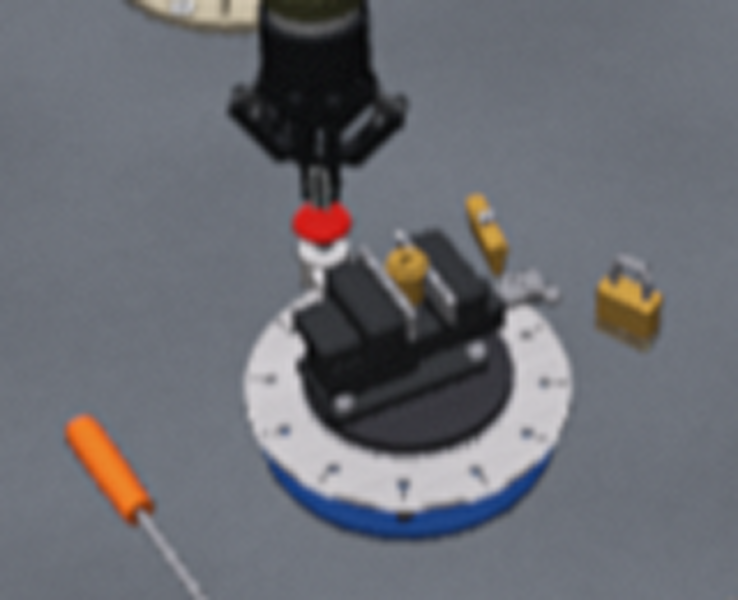

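View pics/wrist1.png

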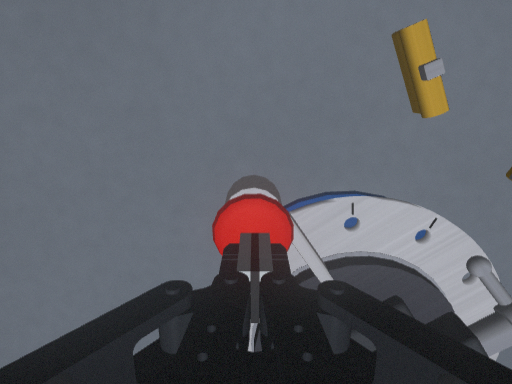

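Run:
```python
from st import *
im=cams.read_camera("wrist");c=red(im)
for s,q in c: 
  if s[4]>500: print(s,q,ray("wrist",(s[0]+s[2]/2,s[1]+s[3]/2),.099), "left/right mid at top half")
```

```text
[ 213  194   79   60 3116] [251.48106547 220.36810013] [ 0.464629   -0.06818413  0.099     ] left/right mid at top half
```

Emit:
play_rows --series "0 -0.1 -0.15 0.5 0 0 0;0 0 0 0.5 0 0 0;0 0 0 0.3 0 0 0;0 0 0 0.2 0 0 0;0 0 0 0 0 0 0"

```text
clock: 3.1
tcp_pos: [0.4697, -0.0722, 0.1185]
orientation: [-0.0, 0.227, 0.974, 0.0]
wrist_force: [-1.9, 1.0, 5.9]
finger_gap: -0.0001
```

Emit:
play_rows --series "0 0 0 0.4 0 0 0;0 0 0 0.4 0 0 0;0 0 0 0.4 0 0 0;0 0 0 0 0 0 0;0 0 0 0 0 0 0"

```text
clock: 3.72
tcp_pos: [0.4698, -0.0724, 0.1073]
orientation: [0.0, 0.227, 0.974, -0.0]
wrist_force: [-3.7, 1.1, 10.3]
finger_gap: 0.0
```

Run:
```python
from st import *
st(.470,-.0722,.107)
s=get_state(); R=Ro.from_quat(s["orientation"],scalar_first=True).as_matrix()
c=np.array([.601,-.0545]); a0=187.7; N=8; p=np.array([s["tcp_pos"][0],s["tcp_pos"][1]]);a=np.degrees(np.arctan2(*(p-c)[::-1]))%360; r=np.hypot(*(p-c)); print(a,r)
# per-row tool shift if tool turned with the vise by dth each row (shift in tool axes before turn)
for tot,n in((29.4,10),):
    d=tot/n
    v=c-p
    rot=lambda t:np.array([[np.cos(t),-np.sin(t)],[np.sin(t),np.cos(t)]])
    q=c+rot(-np.radians(d))@(p-c); dw=q-p
    print(n,d,(R.T@np.array([*dw,0])*100).round(3))
```

```text
3.725 [ 0.4698 -0.0724  0.1073] [-0.322  0.219 -0.45   0.901 -0.     0.136] [-3.75  1.13 10.26] 4.412441035740293e-05
[[-0.897  0.442  0.   ]
 [ 0.442  0.897 -0.001]
 [-0.    -0.    -1.   ]]
tool-axis delta cm [-0.01  0.03  0.03]
187.7595700336131 0.13245975249737527
10 2.94 [ 0.365  0.573 -0.   ]
```

Emit:
play_rows --series "0 0 0 0.1 0 0 0;0 0.159 0.241 0 0 0 1.25;0 0.159 0.241 0 0 0 1.25;0 0.159 0.241 0 0 0 1.25;0 0.159 0.241 0 0 0 1.25;0 0.159 0.241 0 0 0 1.25;0 0.159 0.241 0 0 0 1.25;0 0.159 0.241 0 0 0 1.25;0 0.159 0.241 0 0 0 1.25;0 0 0 0 0 0 0"

```text
clock: 4.97
tcp_pos: [0.4684, -0.0492, 0.1063]
orientation: [0.0, 0.311, 0.95, -0.0]
wrist_force: [-4.3, -0.1, 10.5]
finger_gap: 0.0001
```

```bash
cat > look.py <<'E'
from st import *
import sys
k=sys.argv[1]
st(.4784,-.0057,.107)
s=get_state();c=np.array([.601,-.0545]);d=s["tcp_pos"][:2]-c;print("tcp ang,r",np.degrees(np.arctan2(d[1],d[0]))%360,np.hypot(*d))
im=cams.read_camera("wrist");cv2.imwrite(f"pics/w{k}.png",cv2.cvtColor(im,cv2.COLOR_RGB2BGR))
for q in red(im):print("wrist",q)
im=cams.read_camera("scene")
for q in red(im):
    print("scene",q,ray("scene",q[1],.088))
im=cv2.resize(im[130:260,160:320],(738,600),interpolation=cv2.INTER_CUBIC);cv2.imwrite(f"pics/s{k}.png",cv2.cvtColor(im,cv2.COLOR_RGB2BGR))
E
python3 look.py 2
```

```text
4.975 [ 0.4684 -0.0492  0.1063] [-0.275  0.213 -0.461  0.897 -0.     0.357] [-4.28 -0.1  10.47] 5.0488646505017064e-05
[[-0.807  0.591  0.   ]
 [ 0.591  0.807 -0.   ]
 [-0.    -0.    -1.   ]]
tool-axis delta cm [ 1.77  4.09 -0.07]
tcp ang,r 177.69084211771576 0.1326648447777671
wrist (array([ 212,  204,   88,   65, 2892], dtype=int32), array([256.28699862, 228.73201936]))
scene (array([230, 176,  12,   8,  53], dtype=int32), array([235.90566038, 179.64150943])) [ 0.47793779 -0.05186881  0.088     ]
```

View pics/w2.png

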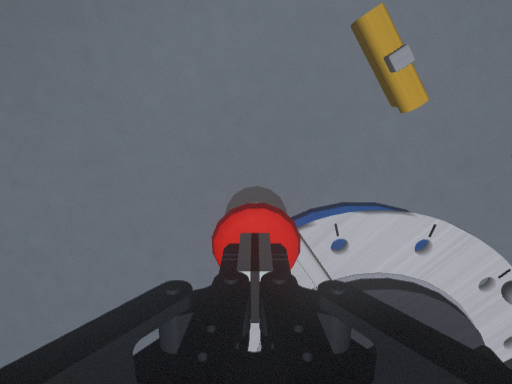

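View pics/s2.png

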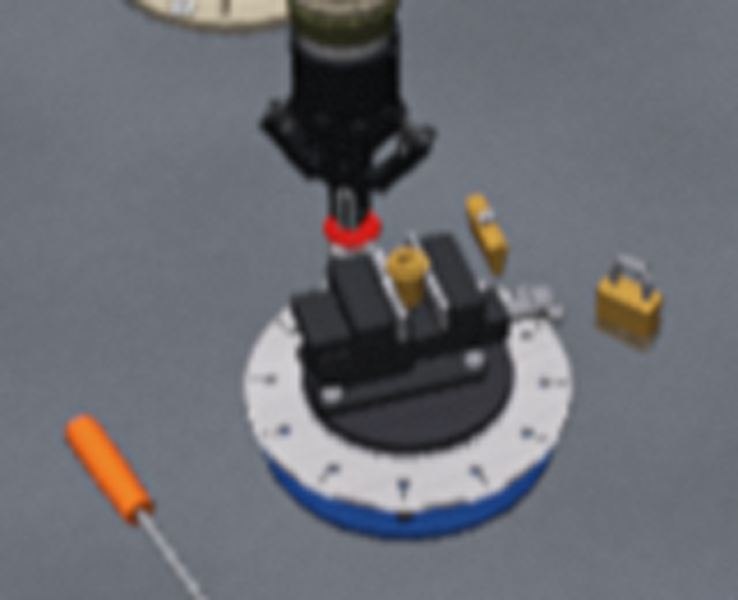

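Emit:
play_rows --series "0 0.159 0.241 0 0 0 1.25;0 0.159 0.241 0 0 0 1.25;0 0.159 0.241 0 0 0 1.25;0 0.159 0.241 0 0 0 1.25;0 0.159 0.241 0 0 0 1.25;0 0.159 0.241 0 0 0 1.25;0 0.159 0.241 0 0 0 1.25;0 0.159 0.241 0 0 0 1.25;0 0.159 0.241 0 0 0 1.25;0 0.159 0.241 0 0 0 1.25;0 0.159 0.241 0 0 0 1.25;0 0.159 0.241 0 0 0 1.25"

```text
clock: 6.58
tcp_pos: [0.474, -0.0151, 0.1062]
orientation: [-0.0, 0.433, 0.902, -0.0]
wrist_force: [-4.5, 0.3, 10.4]
finger_gap: 0.0001
```

Emit:
play_rows --series "0 0.159 0.241 0 0 0 1.25;0 0.159 0.241 0 0 0 1.25;0 0.159 0.241 0 0 0 1.25;0 0.07 0.105 0 0 0 0.6;0 0 0 0 0 0 0;0 0 0 0 0 0 0"

```text
clock: 7.32
tcp_pos: [0.4774, -0.0054, 0.1062]
orientation: [-0.0, 0.466, 0.885, 0.0]
wrist_force: [-4.9, 1.8, 9.7]
finger_gap: -0.0001
```

```bash
python3 look.py 3
```

```text
7.325 [ 0.4774 -0.0054  0.1062] [-0.18   0.224 -0.446  0.901  0.     0.79 ] [-4.87  1.85  9.68] -0.00013263193819097266
[[-0.565  0.825 -0.   ]
 [ 0.825  0.565  0.001]
 [ 0.001  0.    -1.   ]]
tool-axis delta cm [-0.08  0.07 -0.08]
tcp ang,r 158.35430698127672 0.13301750134624657
wrist (array([ 212,  203,   88,   66, 2890], dtype=int32), array([256.29550173, 228.73529412]))
scene (array([243, 175,  13,   7,  53], dtype=int32), array([249.41509434, 178.33962264])) [ 0.48765122 -0.00725263  0.088     ]
```

View pics/w3.png

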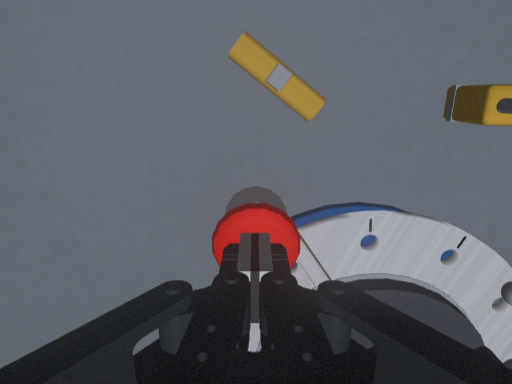

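View pics/s3.png

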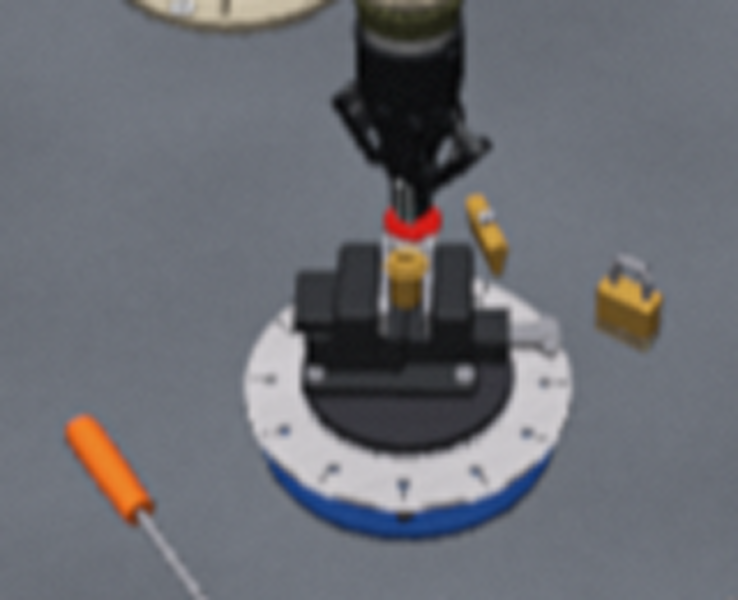

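Emit:
play_rows --series "0 0 0 -0.2 0 0 0;0 0 0 -0.2 0 0 0;0 0 0 -0.2 0 0 0;0 0 0 -0.2 0 0 0;0 0 0 -0.1 0 0 0;0 0 0 0 0 0 0;0 0 0 0 0 0 0"

```text
clock: 8.3
tcp_pos: [0.4773, -0.0054, 0.1148]
orientation: [-0.0, 0.466, 0.885, 0.0]
wrist_force: [-4.0, 2.1, 6.5]
finger_gap: 0.0002
```

The cap still pushes up with 6.5 N at about 4 mm pressed, so the pin has entered the hole. I'll lift away.

Emit:
play_rows --series "0 0 0 -0.2 0 0 0;0 0 0 -0.2 0 0 0;0 0 0 -0.2 0 0 0;0 0 0 -0.5 0 0 0;0 0 0 -2 0 0 0;0 0 0 -5 0 0 0;0 0 0 -5 0 0 0;0 -3 3 0 0 0 0;0 0 0 0 0 0 0"

```text
clock: 9.43
tcp_pos: [0.5221, -0.0143, 0.2457]
orientation: [0.001, 0.466, 0.885, 0.0]
wrist_force: [-0.7, 0.5, -0.6]
finger_gap: -0.0
```

```bash
python3 look.py 4
python3 - <<'E'
from h import *
im=cams.read_camera("top")
for s,c in red(im): 
    p=ray("top",c,.098);d=p[:2]-[.601,-.0545];print(s,c,p,np.degrees(np.arctan2(d[1],d[0])),np.hypot(*d))
v=cv2.resize(im[120:245,190:356],(796,600),interpolation=cv2.INTER_CUBIC)
cv2.imwrite("pics/top4.png",cv2.cvtColor(v,cv2.COLOR_RGB2BGR))
for s,c in red(cams.read_camera("scene")): print("scene",s,c,[ray("scene",c,z)[:2] for z in(.096,.088)])
E
```

```text
9.425 [ 0.5221 -0.0143  0.2457] [-0.181  0.21  -0.102  1.256  0.     0.789] [-0.72  0.52 -0.58] -4.699602452710601e-05
[[-0.565  0.825  0.003]
 [ 0.825  0.565 -0.   ]
 [-0.002  0.002 -1.   ]]
tool-axis delta cm [ 3.21 -3.15 13.86]
tcp ang,r 153.0175490178748 0.08853120611331225
wrist (array([ 191,  115,   51,   51, 2057], dtype=int32), array([216.09236753, 139.94555177]))
scene (array([243, 171,  13,   9,  82], dtype=int32), array([248.82926829, 174.65853659])) [ 0.46933733 -0.00268779  0.088     ]
scene [243 171  13   9  83] [248.89156627 174.68674699] [array([ 0.47814501, -0.0055885 ]), array([ 0.46954752, -0.00253967])]
```

View pics/top4.png

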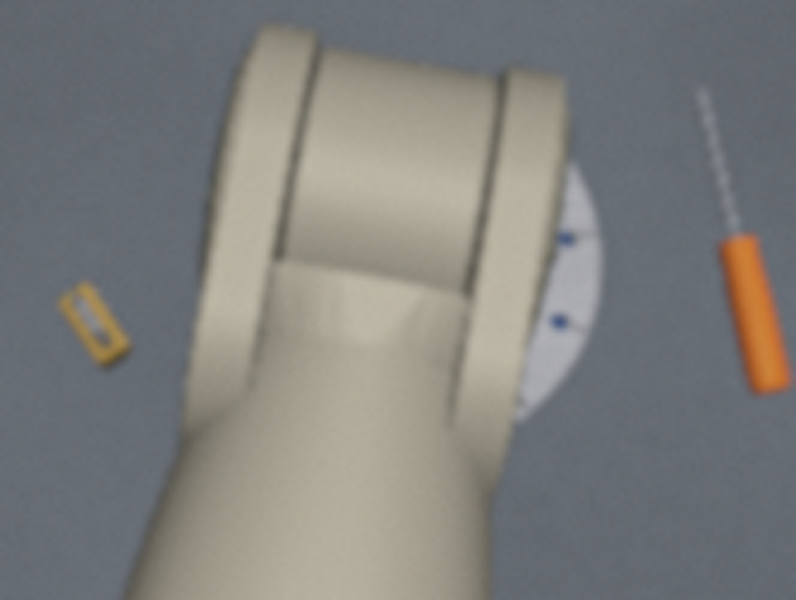

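View pics/s4.png

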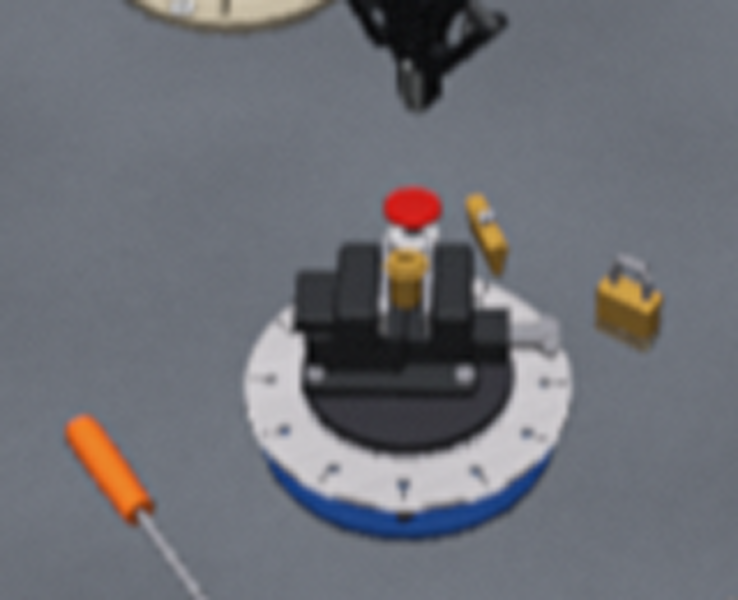

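View pics/w4.png

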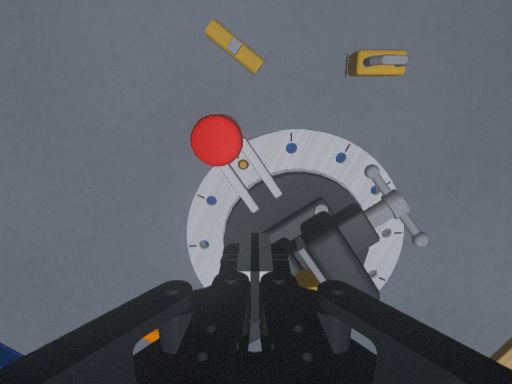

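The cap is at full height in the scene view, the brass pin shows between the bars, and the arm lies over the next hole. I'll move the hand fully away and check from above.

Emit:
play_rows --series "0 0 0 -4 0 0 0;0 4 2.8 0 0 0 0;0 4 2.8 0 0 0 0;0 4 2.8 0 0 0 0;0 4 2.8 0 0 0 0;0 4 2.8 0 0 0 0;0 4 2.8 0 0 0 0;0 0 0 0 0 0 0;0 0 0 0 0 0 0"

```text
clock: 10.75
tcp_pos: [0.5217, 0.279, 0.285]
orientation: [-0.0, 0.466, 0.885, -0.001]
wrist_force: [0.4, -1.4, 0.7]
finger_gap: 0.0003
```

Run:
```python
from st import *
st(.4,.2,.3)
im=cams.read_camera("top")
for s,c in red(im):
    for z in(.098,.09):
        p=ray("top",c,z);d=p[:2]-[.601,-.0545];print(s,c,p,np.degrees(np.arctan2(d[1],d[0])),np.hypot(*d))
v=cv2.resize(im[120:245,190:356],(796,600),interpolation=cv2.INTER_CUBIC)
cv2.imwrite("pics/top5.png",cv2.cvtColor(v,cv2.COLOR_RGB2BGR))
```

```text
10.75 [0.5217 0.279  0.285 ] [ 0.356  0.342  0.17   1.401 -0.     1.325] [ 0.35 -1.36  0.66] 0.0002534169909162825
[[-0.566  0.825 -0.001]
 [ 0.825  0.566 -0.001]
 [-0.    -0.001 -1.   ]]
tool-axis delta cm [  0.37 -14.5   -1.48]
[251 210  14  14 160] [257.425 216.45 ] [ 0.47781376 -0.00518644  0.098     ] 158.18292749908844 0.13269015124691588
[251 210  14  14 160] [257.425 216.45 ] [ 0.47830026 -0.00530374  0.09      ] 158.1517635016407 0.13219492896991353
```

View pics/top5.png

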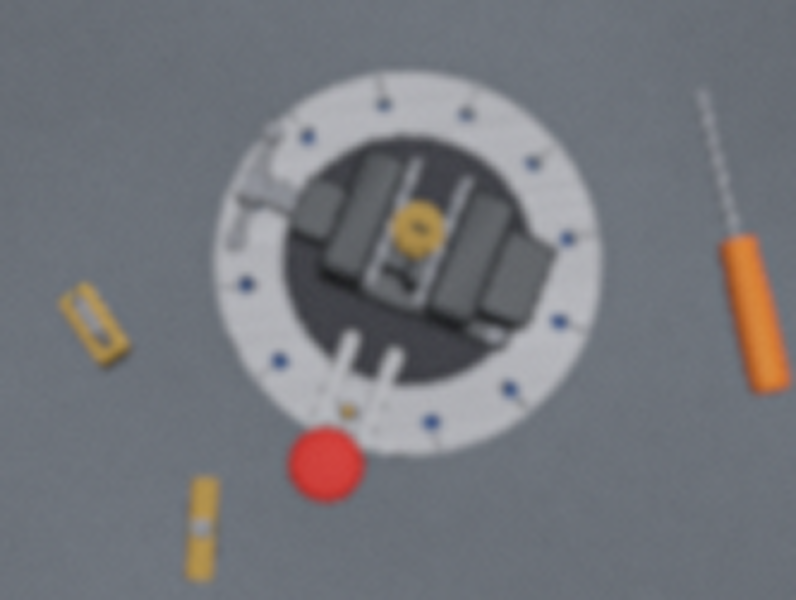

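The top view shows the brass pin at (348,411), in the next hole clockwise. The cap is at 158.2° (hole at 158.3°), and the padlock, cylinder and screwdriver haven't moved.

```bash
python3 -c "
from workcell import workorder
print(workorder.hand_in())"
```

```text
the job is handed in; nothing more can be done
None
```

The vise is now locked in the next hole clockwise, and the job is handed in. With closed fingertips I pressed the red plunger down about 13 mm, at about 10 N upward push. Keeping it pressed, I turned the vise about 29.4°, then let the plunger spring up and moved the hand well clear. It took about 11 s.

Last checks:
- **Position:** the plunger cap stands at 158.2° in the top view, with the hole at 158.3°, and the brass pin shows in that hole.
- **Plunger up:** during the lift the cap still pushed on the fingers with 6.5 N at about 4 mm pressed, so the pin had entered the hole. With the hand away, the scene camera's cap position agrees with the top camera's for the fully raised height.
- **Other things:** the padlock, lock cylinder and screwdriver look unmoved. I did not re-measure the things farther off, and the hand only passed above the bench there.

No check failed. Earlier, one wrist-camera estimate of the cap was about 6 mm off because the fingers partly hid it. I did not use it.

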